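# Rim-press check and layered packing of deli tins

### The arm

A 6-joint arm with a two-finger parallel gripper is mounted at the origin on the work surface. World frame = base frame: x ahead of the robot, y to its left, z up, the work surface at z = 0. Lengths are in m, angles in rad, forces in N, time in s.
With the tool pointing down it reaches from about 0.275 to 0.75 m from the base axis. Payload 10.2 kg.
Tool frame: the origin (TCP) lies midway between the tips of the shut fingers; the grasp point (between the pads) lies 19 mm behind it; z points along the fingers, y is the line along which they close (so a half turn about z gives the same grasp; the last joint's range is limited). The gripper opens to 85 mm and grips with 20 to 120 N. Pads are 22 mm wide; open, the fingers measure 114 mm over their backs; the gripper's body (76 mm by 85 mm) begins 54 mm behind the grasp point. The pads swing forward as they close: fully open they stand 13 mm farther back than shut.
Start: joints at [1.054, 0.313, 1.498, -0, 1.331, -0.223], TCP at [0.152, 0.503, 0.231] pointing down, gripper open.
Joint ranges: [-2.94, 2.94], [-0.97, 2.17], [0.19, 2.56], [-1.23, 4.37], [0.02, 3.11], [-2.88, 2.88]. Speed limits (rad/s): [2.39, 2.39, 3.01, 3.14, 3.14, 3.14].

### API

Orientations are given as a unit quaternion [w, x, y, z].
In Python, from bench import get_state, get_image, camera_info, finish_job, outline_of gives the robot as it stands.
- The arm moves only by the tool apply_moves, never from a script. Its argument "deltas" is a list of rows, each a list of 3 entries, a list of its own where there are three numbers: the shift along the world's x, y, z in mm, then the turn, a rotation vector about the world's x, y, z in degrees, then the closure in counts, from 0 (fully open) to 255 (shut). A call has 1 to 8 rows; each row shifts and turns the commanded pose from where the row before left it; what a row does not reach is not made up. A row lasts 1/8 s, in which the tool goes at most 62.5 mm and 10.7 degrees, less where a joint would pass 70% of its speed; a pose out of reach is approached as far as the arm can. A call is refused whole if a number of a shift passes 62.5 or a number of a turn 10.7, either way. A call with a gripper value outside its range is refused whole. The fingers move at their own pace and stop on an object; "squeeze" is the grip in N (left out, the last holds). Time passes only in rows, so rows that do not move let the fingers close. It gives the time, the measured TCP pose, the force, the opening and the grip force at its end, in the units of the state.
- get_state(): the state, without advancing time (a new reading comes with each control period).
- get_image(name): name is "scene" or "top"; returns the picture (400x640x3 uint8, blue, green, red); there is no depth.
- camera_info(name): a dict with "intrinsics" (3x3 intrinsics, pixels), "k1" (the pictures are not rectified: a ray, as slopes to the right and down, at radius r is drawn at 1 + k1 r^2 times it, then the intrinsics apply), "rvec" (rotation vector, rad) and "tvec" (3), from world to camera coordinates, as OpenCV has them. Camera axes: x right, y down, z forward; pixel columns grow to the right and rows downward; lengths in m; the calibration is good to about 2 mm. A picture is of the moment at which its call begins. camera_info takes no time and is no camera call.
- finish_job(): hands the job in; it is judged then, once.
Trained networks look in the newest picture that a camera, given by its name, has taken for a name from the list of things; names that differ only in an ending like _2 or _b are one class to them, and where a whole thing is asked for, a point or a joint stands for the part that bears it (a point fixed in the world has none). Each returns a list of dicts, best first, with "p" (0 to 1); they miss things now and then, are a little off and sometimes report something else, mostly with a low value. They report only what shows in the picture. A call takes as long as a camera call. They do not tell look-alikes from the thing itself.
- outline_of(camera, thing): "pixels" (400x640 bool, what is visible of it) and "extent" ([centre column, centre row, width, height] in pixels, round what is visible of it).
The state is a dict: "time": time; "q": joint angles; "qd": joint speeds; "joint_torque": joint torques, N m; "eef_pos": TCP position; "orientation": TCP orientation; "wrist_force": force on the tool from outside, world axes, zero at the start; "moment": the same for the moment, N m; "finger_gap": finger opening in m; "finger_force": force on a finger pad.
Only numpy, scipy, OpenCV 4.12 (cv2) and the standard library are available. Lean on these libraries where they do the work, as an engineer would, in place of code of your own. Each camera call takes 0.05 s, during which the arm holds its last target. There are 200 camera calls.

### The job

Some of these tins have bulged: a bulged tin rocks when its lid is pressed down near the rim, a sound one stands steady. Stand the bulged ones in the blue reject tub and pack the sound ones upright in the wooden tray: one in each of the two wells, then the white separator sheet laid level on those two and in line with the tray, grip upwards, then the remaining sound tins on the sheet beside its grip. Leave everything else on the counter where it is.

Things in the scene. Friction and masses are not known exactly. Their poses are not given: they have to be found in the camera images.
- tin_a: One of 5 or 6 look-alike red tins (one may be absent), 62 mm wide, 26 tall, flat lid, 0.12 kg, smooth; origin: centre of underside, z up. 3 or 4 are sound: flat foot 56 mm wide, stay level under a press. 1 or 2, any of them, are bulged: stand level on a 10 mm wide bulge, but 3 N down on the lid by the rim tips them about 12 deg (the far rim rises 7 mm); let go, they come level again.
- tin_b: One of 5 or 6 look-alike red tins (one may be absent), 62 mm wide, 26 tall, flat lid, 0.12 kg, smooth; origin: centre of underside, z up. 3 or 4 are sound: flat foot 56 mm wide, stay level under a press. 1 or 2, any of them, are bulged: stand level on a 10 mm wide bulge, but 3 N down on the lid by the rim tips them about 12 deg (the far rim rises 7 mm); let go, they come level again.
- tin_c: One of 5 or 6 look-alike red tins (one may be absent), 62 mm wide, 26 tall, flat lid, 0.12 kg, smooth; origin: centre of underside, z up. 3 or 4 are sound: flat foot 56 mm wide, stay level under a press. 1 or 2, any of them, are bulged: stand level on a 10 mm wide bulge, but 3 N down on the lid by the rim tips them about 12 deg (the far rim rises 7 mm); let go, they come level again.
- tin_d: One of 5 or 6 look-alike red tins (one may be absent), 62 mm wide, 26 tall, flat lid, 0.12 kg, smooth; origin: centre of underside, z up. 3 or 4 are sound: flat foot 56 mm wide, stay level under a press. 1 or 2, any of them, are bulged: stand level on a 10 mm wide bulge, but 3 N down on the lid by the rim tips them about 12 deg (the far rim rises 7 mm); let go, they come level again.
- tin_e: One of 5 or 6 look-alike red tins (one may be absent), 62 mm wide, 26 tall, flat lid, 0.12 kg, smooth; origin: centre of underside, z up. 3 or 4 are sound: flat foot 56 mm wide, stay level under a press. 1 or 2, any of them, are bulged: stand level on a 10 mm wide bulge, but 3 N down on the lid by the rim tips them about 12 deg (the far rim rises 7 mm); let go, they come level again.
- tin_f: One of 5 or 6 look-alike red tins (one may be absent), 62 mm wide, 26 tall, flat lid, 0.12 kg, smooth; origin: centre of underside, z up. 3 or 4 are sound: flat foot 56 mm wide, stay level under a press. 1 or 2, any of them, are bulged: stand level on a 10 mm wide bulge, but 3 N down on the lid by the rim tips them about 12 deg (the far rim rises 7 mm); let go, they come level again.
- tray: Pale wooden packing tray, fixed, 82 x 166 mm, rim 17 mm high; two wells 70 x 72 mm, one tin each, centred at y = +41 and -41 mm, parted by a 10 mm bar as high as the rim. Tins stand on two rails along y, 36 mm apart, tops 9 mm above the origin (between them a bulged tin sinks 2.8 mm, a sound one does not). Origin: centre of underside; y along the long side, z up.
- tub: Low blue plastic reject tub, fixed, 82 x 166 mm, walls 6 mm thick and 17 mm high, with the same two rails along y as the tray, tops 9 mm above the origin, but no middle bar. Origin: centre of underside; y along the long side, z up. Takes two tins side by side, at y = +41 and -41 mm.
- sheet: White plastic separator sheet, loose, 70 x 150 x 5 mm, 70 g, a 36 mm wide slot along y in each half, and in the middle an upright green grip: 40 mm along x, 10 thick along y, top 37 above the origin. Origin: centre of underside; y along the long side. On two tins in the tray its underside is 35 mm above the tray's; the next tins stand on it over the slots, at y = +41 and -41 mm
- olive_jar: Green glass jar, 64 mm wide, 90 mm tall; a bystander to be left where it is. Origin at the centre of its underside.
- pepper_jar: Amber glass jar, 64 mm wide, 80 mm tall; a bystander to be left where it is. Origin at the centre of its underside.
- price_card: Blank white price card upright on a steel foot, 62 mm tall; a bystander to be left where it is. Origin at the centre of its underside.
- cheese: Yellow round cheese, 100 mm wide, 50 mm tall; a bystander to be left where it is. Origin at the centre of its underside.
- spatula: Lying spatula; a bystander to be left where it is. Origin near the middle of its length.
- cup: White cup, 70 mm wide, 70 mm tall; a bystander to be left where it is. Origin at the centre of its underside.
Things that resemble listed ones, but are neither listed nor needed, are in the scene too. Leave any black or turquoise look-alike of the tin_e alone.

How it is judged:
On the way:
1. the separator sheet lies level, let go, on the two tins in the tray (z of sheet in the frame of tray between 0.032 and 0.039 m and horizontal distance between sheet and tray below 0.02 m and angle between the y axis of sheet and the y axis of tray, either way round below 0.2 rad and angle between sheet's own z axis and vertical below 0.06 rad and linear speed of sheet below 0.02 m/s and contact force between the fingers and sheet below 0.1 N), for 0.3 s.
At the end, for the whole second after the job is handed in: Sheet level (3 deg) on the lower tins, centred on the tray within 20 mm, in line within 11 deg; each sound tin (its foot flat on the rails) upright in a well or on the sheet, 10 mm or more inside its edges; each bulged tin (sunk between the rails) upright in the tub; all at rest (z of sheet in the frame of tray between 0.032 and 0.039 m and horizontal distance between sheet and tray below 0.02 m and angle between the y axis of sheet and the y axis of tray, either way round below 0.2 rad and angle between sheet's own z axis and vertical below 0.06 rad and linear speed of sheet below 0.02 m/s and ((((x of tin_a in the frame of tray between -0.02 and 0.02 m and y of tin_a in the frame of tray between -0.08 and 0.08 m and z of tin_a in the frame of tray between 0.0077 and 0.012 m) or (x of tin_a in the frame of sheet between -0.025 and 0.025 m and y of tin_a in the frame of sheet between -0.065 and 0.065 m and z of tin_a in the frame of sheet between 0.0037 and 0.009 m)) and angle between tin_a's own z axis and vertical below 0.1 rad and linear speed of tin_a below 0.02 m/s) or (x of tin_a in the frame of tub between -0.02 and 0.02 m and y of tin_a in the frame of tub between -0.08 and 0.08 m and z of tin_a in the frame of tub between 0.002 and 0.0077 m and angle between tin_a's own z axis and vertical below 0.2 rad and linear speed of tin_a below 0.02 m/s)) and ((((x of tin_b in the frame of tray between -0.02 and 0.02 m and y of tin_b in the frame of tray between -0.08 and 0.08 m and z of tin_b in the frame of tray between 0.0077 and 0.012 m) or (x of tin_b in the frame of sheet between -0.025 and 0.025 m and y of tin_b in the frame of sheet between -0.065 and 0.065 m and z of tin_b in the frame of sheet between 0.0037 and 0.009 m)) and angle between tin_b's own z axis and vertical below 0.1 rad and linear speed of tin_b below 0.02 m/s) or (x of tin_b in the frame of tub between -0.02 and 0.02 m and y of tin_b in the frame of tub between -0.08 and 0.08 m and z of tin_b in the frame of tub between 0.002 and 0.0077 m and angle between tin_b's own z axis and vertical below 0.2 rad and linear speed of tin_b below 0.02 m/s)) and ((((x of tin_c in the frame of tray between -0.02 and 0.02 m and y of tin_c in the frame of tray between -0.08 and 0.08 m and z of tin_c in the frame of tray between 0.0077 and 0.012 m) or (x of tin_c in the frame of sheet between -0.025 and 0.025 m and y of tin_c in the frame of sheet between -0.065 and 0.065 m and z of tin_c in the frame of sheet between 0.0037 and 0.009 m)) and angle between tin_c's own z axis and vertical below 0.1 rad and linear speed of tin_c below 0.02 m/s) or (x of tin_c in the frame of tub between -0.02 and 0.02 m and y of tin_c in the frame of tub between -0.08 and 0.08 m and z of tin_c in the frame of tub between 0.002 and 0.0077 m and angle between tin_c's own z axis and vertical below 0.2 rad and linear speed of tin_c below 0.02 m/s)) and ((((x of tin_d in the frame of tray between -0.02 and 0.02 m and y of tin_d in the frame of tray between -0.08 and 0.08 m and z of tin_d in the frame of tray between 0.0077 and 0.012 m) or (x of tin_d in the frame of sheet between -0.025 and 0.025 m and y of tin_d in the frame of sheet between -0.065 and 0.065 m and z of tin_d in the frame of sheet between 0.0037 and 0.009 m)) and angle between tin_d's own z axis and vertical below 0.1 rad and linear speed of tin_d below 0.02 m/s) or (x of tin_d in the frame of tub between -0.02 and 0.02 m and y of tin_d in the frame of tub between -0.08 and 0.08 m and z of tin_d in the frame of tub between 0.002 and 0.0077 m and angle between tin_d's own z axis and vertical below 0.2 rad and linear speed of tin_d below 0.02 m/s)) and ((((x of tin_e in the frame of tray between -0.02 and 0.02 m and y of tin_e in the frame of tray between -0.08 and 0.08 m and z of tin_e in the frame of tray between 0.0077 and 0.012 m) or (x of tin_e in the frame of sheet between -0.025 and 0.025 m and y of tin_e in the frame of sheet between -0.065 and 0.065 m and z of tin_e in the frame of sheet between 0.0037 and 0.009 m)) and angle between tin_e's own z axis and vertical below 0.1 rad and linear speed of tin_e below 0.02 m/s) or (x of tin_e in the frame of tub between -0.02 and 0.02 m and y of tin_e in the frame of tub between -0.08 and 0.08 m and z of tin_e in the frame of tub between 0.002 and 0.0077 m and angle between tin_e's own z axis and vertical below 0.2 rad and linear speed of tin_e below 0.02 m/s)) and ((((x of tin_f in the frame of tray between -0.02 and 0.02 m and y of tin_f in the frame of tray between -0.08 and 0.08 m and z of tin_f in the frame of tray between 0.0077 and 0.012 m) or (x of tin_f in the frame of sheet between -0.025 and 0.025 m and y of tin_f in the frame of sheet between -0.065 and 0.065 m and z of tin_f in the frame of sheet between 0.0037 and 0.009 m)) and angle between tin_f's own z axis and vertical below 0.1 rad and linear speed of tin_f below 0.02 m/s) or (x of tin_f in the frame of tub between -0.02 and 0.02 m and y of tin_f in the frame of tub between -0.08 and 0.08 m and z of tin_f in the frame of tub between 0.002 and 0.0077 m and angle between tin_f's own z axis and vertical below 0.2 rad and linear speed of tin_f below 0.02 m/s))); the robot touches nothing.
It fails at once if a bystander (jar, price card, cheese, spatula, cup) is moved by more than 40 mm (distance of any of olive_jar, pepper_jar, price_card, cheese, spatula, cup from where it was at the start of the episode above 0.04 m).
Of tin_a, tin_b, tin_c, tin_d, tin_e, tin_f only 5 to 6 are there at a start; the rules pass over those that are not, and their reading is None.
At some moment in a run one of tin_a, tin_b, tin_c, tin_d, tin_e, tin_f, sheet may be knocked a few centimetres aside while the robot is not near it.
Once in a run the grip may slacken for a moment while it holds something.
It also fails if it takes over 210 s, if anything falls off the work surface, if the arm or the gripper's body presses on something with over 40 N, if the wrist force passes 120 N, or if a joint passes its speed limit or range.

## Working session

There is one attempt and no reset: what is moved stays moved. The work goes in short steps, Python scripts to look and compute and a tool call to move; the robot and the scene stay as the last step left them, time stands still between calls to the robot, and variables do not carry over. Pictures are saved under pics/ and viewed, at most 17 in all, crops included, and the job is handed in when it is done.

Besides the shell and the picture viewer there is one more tool, called after "Emit:" as name(argument=value, ...) on one line, values as JSON. apply_moves: Moves the arm, as the interface text tells. Its arguments: {"type":"object","properties":{"deltas":{"type":"array"},"squeeze":{"type":"number"}},"required":["deltas"]}

```bash
mkdir -p pics; ls; cat > h.py <<'E'
import numpy as np, cv2
from bench import *
def cam(n):
    c=camera_info(n);R=cv2.Rodrigues(np.array(c["rvec"],float))[0];return np.array(c["intrinsics"],float),float(c["k1"]),R,np.array(c["tvec"],float).ravel()
def ray(n,uv):
    K,k1,R,t=cam(n);p=np.linalg.inv(K)@[uv[0],uv[1],1];d=p[:2]
    u=d.copy()
    for _ in range(30): u=d/(1+k1*(u@u))
    return -R.T@t, R.T@np.array([u[0],u[1],1])
def back(n,uv,z):
    o,d=ray(n,uv);return o+d*(z-o[2])/d[2]
def proj(n,P):
    K,k1,R,t=cam(n);P=np.atleast_2d(P);c=P@R.T+t;s=c[:,:2]/c[:,2:];s=s*(1+k1*(s**2).sum(1,keepdims=True));return s@K[:2,:2].T+K[:2,2]
E
python3 - <<'E'
from h import *
for n in("scene","top"):
    cv2.imwrite(f"pics/{n}0.png",get_image(n));K,k,R,t=cam(n);print(n,K[0,0],k,-R.T@t,R[2])
    for th in("tin_a","tray","tub","sheet","olive_jar","pepper_jar","price_card","cheese","spatula","cup"):
        for o in outline_of(n,th): print(th,round(o["p"],2),np.round(o["extent"]).astype(int),np.round(back(n,o["extent"][:2],.02)[:2],3))
s=get_state();print({k:np.round(v,3) for k,v in s.items()})
E
```

```text
pics
scene 465.0832501359409 -0.11209935316918902 [1.19239233 0.78233875 1.01712241] [-0.45330168 -0.57725539 -0.67918614]
tin_a 0.83 [334 253  25  21] [0.642 0.133]
tin_a 0.78 [458 253  21  22] [0.371 0.357]
tin_a 0.76 [320 177  18  15] [ 0.466 -0.149]
tin_a 0.67 [424 208  21  20] [0.308 0.17 ]
tin_a 0.65 [346 202  17  21] [ 0.48  -0.004]
tin_a 0.62 [385 230  19  22] [0.471 0.162]
tin_a 0.6 [321 227  24  22] [0.607 0.034]
tin_a 0.58 [421 242  24  20] [0.422 0.262]
tray 0.56 [410 279  62  50] [0.542 0.333]
tub 0.81 [259 172  50  36] [ 0.612 -0.296]
sheet 0.75 [311 154  35  28] [ 0.415 -0.264]
sheet 0.58 [258 172  50  34] [ 0.613 -0.298]
sheet 0.15 [248 142  56  42] [ 0.55  -0.468]
olive_jar 0.88 [283 256  21  40] [0.76  0.055]
pepper_jar 0.23 [249 143  54  45] [ 0.549 -0.464]
price_card 0.69 [396 200  25  26] [0.352 0.092]
price_card 0.43 [284 254  25  41] [0.752 0.05 ]
cheese 0.85 [428 328  47  52] [0.616 0.466]
spatula 0.7 [247 143  54  36] [ 0.555 -0.469]
cup 0.66 [354 295  22  34] [0.692 0.276]
top 399.28727397966605 -0.046933641759252735 [ 0.33293463 -0.02006412  1.16305125] [ 0
[... 685 characters left out ...]
8] [0.368 0.1  ]
cheese 0.96 [154 163  40  39] [0.618 0.463]
spatula 0.74 [474 205  44  96] [ 0.517 -0.483]
cup 0.83 [214 137  28  27] [0.705 0.289]
cup 0.54 [196 193  60  35] [0.532 0.329]
{'time': np.float64(1.1), 'q': array([ 1.054,  0.313,  1.498, -0.   ,  1.331, -0.223]), 'qd': array([ 0.002, -0.   ,  0.001, -0.001,  0.   , -0.   ]), 'joint_torque': array([ 2.0000e-03, -4.1218e+01, -2.5990e+01, -0.0000e+00,  1.0000e-03,
        0.0000e+00]), 'eef_pos': array([0.152, 0.503, 0.231]), 'orientation': array([0.   , 0.146, 0.989, 0.   ]), 'wrist_force': array([-0.344,  0.043,  0.043]), 'moment': array([-0.036, -0.034,  0.054]), 'finger_force': np.float64(0.0), 'finger_gap': np.float64(0.085)}
```

View pics/scene0.png

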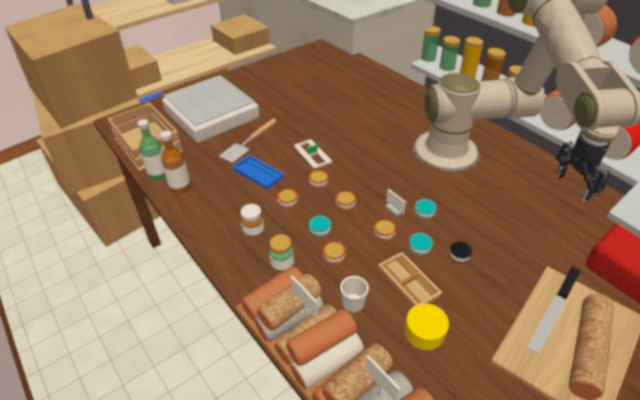

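View pics/top0.png

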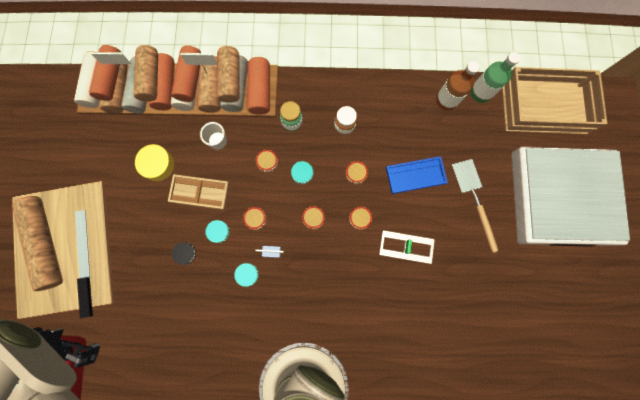

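The top view shows five red tins with orange lids at (267,161), (357,172), (254,218), (313,218) and (361,218). The turquoise ones and the black one are decoys. The tray is at (198,192), the tub at (418,175), and the sheet at (407,247) with its green grip at (409,246).

```bash
cat >> h.py <<'E'
def tins(n,I=None,show=True):
    I=get_image(n) if I is None else I
    h=cv2.cvtColor(I,cv2.COLOR_BGR2HSV);m=(((h[...,0]<22)&(h[...,1]>130)&(h[...,2]>150))*255).astype(np.uint8)
    k,l,st,c=cv2.connectedComponentsWithStats(m);r=[]
    for i in range(1,k):
        if 60<st[i,4]<700:
            p=back(n,c[i],.024)
            if .25<p[0]<.72 and -.45<p[1]<.45: r.append((p[:2],st[i,4],c[i]))
    return r
def rect(n,th,z,ang=None):
    o=outline_of(n,th)[0];px=np.argwhere(o["pixels"])[:,::-1]
    w=np.array([back(n,p,z)[:2]*1000 for p in px],np.float32)
    return cv2.minAreaRect(w),o["p"],w.mean(0)
E
python3 - <<'E'
from h import *
for n in("scene","top"):
    for p,a,c in tins(n): print(n,np.round(p*1000),a,np.round(c))
    for th,z in(("tray",.017),("tub",.017),("sheet",.005)):
        get_image(n);r=rect(n,th,z);print(n,th,[np.round(v,1) for v in r[0]],round(r[1],2),np.round(r[2]))
I=get_image("top");cv2.imwrite("pics/c1.png",cv2.resize(I[130:290,160:460],None,fx=2.6,fy=2.6,interpolation=cv2.INTER_CUBIC))
E
```

```text
scene [ 472. -152.] 208 [318. 176.]
scene [ 608. -140.] 236 [287. 195.]
scene [471. -16.] 240 [345. 197.]
scene [464. 154.] 293 [385. 227.]
scene [636. 127.] 331 [334. 249.]
scene [543. 336.] 601 [411. 279.]
scene tray [array([546.7, 330.3]), array([174.2,  93.4]), np.float64(84.1)] 0.67 [546. 331.]
scene tub [array([ 611.1, -310. ]), array([ 99. , 187.5]), np.float64(11.1)] 0.68 [ 611. -306.]
scene sheet [array([ 394.9, -286.9]), array([152.7,  75.2]), np.float64(81.2)] 0.6 [ 396. -292.]
top [636. 128.] 358 [266. 160.]
top [ 607. -139.] 368 [357. 172.]
top [541. 355.] 307 [187. 190.]
top [557. 280.] 129 [213. 185.]
top [506. 286.] 113 [210. 202.]
top [463. 155.] 394 [254. 218.]
top [470. -15.] 394 [313. 217.]
top [ 472. -151.] 390 [360. 217.]Traceback (most recent call last):
  File "<stdin>", line 5, in <module>
  File "h.py", line 24, in rect
    o=outline_of(n,th)[0];px=np.argwhere(o["pixels"])[:,::-1]
      ~~~~~~~~~~~~~~~~^^^
IndexError: list index out of range
```

```bash
cat >> h.py <<'E'
def crect(n,I,kind):
    h=cv2.cvtColor(I,cv2.COLOR_BGR2HSV).astype(int);b,g,r=[I[...,i].astype(int) for i in range(3)]
    win={"tray":(140,250,160,240),"tub":(140,210,375,455),"sheet":(215,275,365,450)}[kind]
    m={"tray":(h[...,2]>130)&(h[...,0]<26)&(h[...,1]<190),"tub":(h[...,0]>100)&(h[...,0]<128)&(h[...,1]>150)&(h[...,2]>80),"sheet":(h[...,1]<60)&(h[...,2]>150)}[kind]
    z={"tray":.017,"tub":.017,"sheet":.005}[kind]
    M=np.zeros(m.shape,np.uint8);M[win[0]:win[1],win[2]:win[3]]=m[win[0]:win[1],win[2]:win[3]]
    k,l,st,c=cv2.connectedComponentsWithStats(M);i=1+st[1:,4].argmax()
    w=np.array([back(n,p,z)[:2]*1000 for p in np.argwhere(l==i)[:,::-1]],np.float32)
    return cv2.minAreaRect(w)
E
python3 - <<'E'
from h import *
I=get_image("top")
for k in("tray","tub","sheet"): print(k,crect("top",I,k))
h=cv2.cvtColor(I,cv2.COLOR_BGR2HSV);m=(h[...,0]>45)&(h[...,0]<75)&(h[...,1]>120);m[:215]=0;m[275:]=0;m[:,:365]=0;m[:,450:]=0
p=np.argwhere(m)[:,::-1].mean(0);print("grip",p,back("top",p,.036),back("top",p,.022))
cv2.imwrite("pics/c1.png",cv2.resize(I[130:290,160:460],None,fx=2.6,fy=2.6,interpolation=cv2.INTER_CUBIC))
E
```

```text
tray ((537.7462768554688, 326.51995849609375), (169.25262451171875, 85.94401550292969), 83.9749755859375)Traceback (most recent call last):
  File "<stdin>", line 3, in <module>
  File "h.py", line 34, in crect
    w=np.array([back(n,p,z)[:2]*1000 for p in np.argwhere(l==i)[:,::-1]],np.float32)
                ~~~~^^^^^^^
  File "h.py", line 11, in back
    o,d=ray(n,uv);return o+d*(z-o[2])/d[2]
        ~~~^^^^^^
  File "h.py", line 6, in ray
    K,k1,R,t=cam(n);p=np.linalg.inv(K)@[uv[0],uv[1],1];d=p[:2]
             ~~~^^^
  File "h.py", line 4, in cam
    c=camera_info(n);R=cv2.Rodrigues(np.array(c["rvec"],float))[0];return np.array(c["intrinsics"],float),float(c["k1"]),R,np.array(c["tvec"],float).ravel()
ValueError: time passes only in moves, steps and waits
```

```bash
sed -i 's/^def cam(n)/import functools\n@functools.lru_cache\ndef cam(n)/' h.py
python3 - <<'E'
from h import *
I=get_image("top")
for k in("tray","tub","sheet"): print(k,crect("top",I,k))
h=cv2.cvtColor(I,cv2.COLOR_BGR2HSV);m=(h[...,0]>45)&(h[...,0]<75)&(h[...,1]>120);m[:215]=0;m[275:]=0;m[:,:365]=0;m[:,450:]=0
p=np.argwhere(m)[:,::-1].mean(0);print("grip",p,back("top",p,.036),back("top",p,.022))
cv2.imwrite("pics/c1.png",cv2.resize(I[130:290,160:460],None,fx=2.6,fy=2.6,interpolation=cv2.INTER_CUBIC))
E
```

```text
tray ((537.7659301757812, 326.6121826171875), (169.10643005371094, 85.66221618652344), 83.81183624267578)
tub ((604.943359375, -315.33306884765625), (82.55631256103516, 167.681396484375), 12.274309158325195)
sheet ((393.7997741699219, -286.29168701171875), (151.20428466796875, 70.45486450195312), 81.43919372558594)
grip [408.47272727 246.47272727] [ 0.39254943 -0.28450354  0.036     ] [ 0.39328996 -0.28778835  0.022     ]
```

View pics/c1.png

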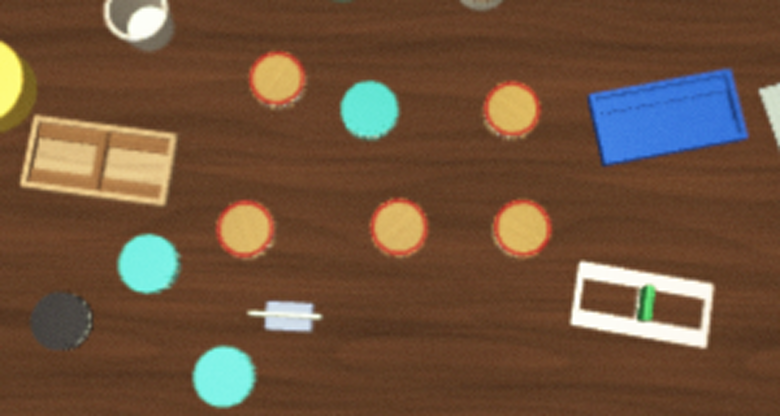

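Emit:
apply_moves(deltas=[[[39, -47, -5], [0, 0, -9.9], 255], [[39, -47, -5], [0, 0, -9.9], 255], [[39, -47, -5], [0, 0, -9.9], 255], [[39, -47, -5], [0, 0, -9.9], 255], [[39, -47, -5], [0, 0, -9.9], 255], [[39, -47, -5], [0, 0, -9.9], 255], [[39, -47, -5], [0, 0, -9.9], 255], [[39, -47, -5], [0, 0, -9.9], 255]], squeeze=40)

```text
time: 2.7
eef_pos: [0.4652, 0.1247, 0.1914]
orientation: [0.0, 0.745, 0.667, 0.0]
wrist_force: [0.4, 1.5, -0.3]
finger_gap: -0.0001
finger_force: 0.0
```

Emit:
apply_moves(deltas=[[[0, 0, -50], [0, 0, 0], 255], [[0, 0, -50], [0, 0, 0], 255], [[0, 0, -50], [0, 0, 0], 255], [[0, 0, 0], [0, 0, 0], 255]])

```text
time: 3.2
eef_pos: [0.4622, 0.1264, 0.0391]
orientation: [-0.002, 0.743, 0.669, -0.002]
wrist_force: [-0.3, -0.3, 0.9]
finger_gap: 0.0002
finger_force: 0.0
```

Emit:
apply_moves(deltas=[[[0, 0, -5], [0, 0, 0], 255], [[0, 0, -5], [0, 0, 0], 255], [[0, 0, -2], [0, 0, 0], 255], [[0, 0, 0], [0, 0, 0], 255]])

```text
time: 3.7
eef_pos: [0.4642, 0.1265, 0.0297]
orientation: [0.0, 0.743, 0.669, 0.0]
wrist_force: [-0.0, -0.6, 0.2]
finger_gap: 0.0001
finger_force: 0.0
```

Emit:
apply_moves(deltas=[[[0, 0, -2], [0, 0, 0], 255], [[0, 0, 0], [0, 0, 0], 255]])

```text
time: 3.95
eef_pos: [0.464, 0.1265, 0.0273]
orientation: [-0.0, 0.743, 0.669, -0.0]
wrist_force: [-0.1, 0.0, 0.1]
finger_gap: 0.0001
finger_force: 0.0
```

Emit:
apply_moves(deltas=[[[0, 0, -2], [0, 0, 0], 255], [[0, 0, 0], [0, 0, 0], 255]])

```text
time: 4.2
eef_pos: [0.4643, 0.1265, 0.026]
orientation: [0.0, 0.743, 0.669, 0.0]
wrist_force: [-4.0, -0.1, 10.5]
finger_gap: -0.0
finger_force: 5.1
```

Emit:
apply_moves(deltas=[[[0, 0, 45], [0, 0, 0], 0], [[0, 28, 0], [0, 0, 0], 0], [[0, 0, 0], [0, 0, 0], 0], [[0, 0, -30], [0, 0, 0], 0], [[0, 0, -32], [0, 0, 0], 0], [[0, 0, 0], [0, 0, 0], 0]])

```text
time: 4.95
eef_pos: [0.4626, 0.1539, 0.0065]
orientation: [-0.001, 0.743, 0.669, -0.002]
wrist_force: [0.5, -0.1, 0.0]
finger_gap: 0.0856
finger_force: 0.0
```

Emit:
apply_moves(deltas=[[[0, 0, 0], [0, 0, 0], 255], [[0, 0, 0], [0, 0, 0], 255], [[0, 0, 0], [0, 0, 0], 255]], squeeze=40)

```text
time: 5.32
eef_pos: [0.4649, 0.1544, 0.0098]
orientation: [0.001, 0.743, 0.669, 0.001]
wrist_force: [-0.6, -1.8, 6.8]
finger_gap: 0.06
finger_force: 43.1
```

Emit:
apply_moves(deltas=[[[0, 0, 35], [0, 0, 0], 255], [[0, 0, 37], [0, 0, 0], 255], [[19.5, 53, 0], [0, 0, 0], 255], [[19.5, 53, 0], [0, 0, 0], 255], [[19.5, 53, 0], [0, 0, 0], 255], [[19.5, 54, 0], [0, 0, 0], 255], [[0, 0, 0], [0, 0, 0], 255]])

```text
time: 6.2
eef_pos: [0.5421, 0.3705, 0.0803]
orientation: [0.0, 0.742, 0.67, 0.001]
wrist_force: [0.3, -1.8, -0.5]
finger_gap: 0.0603
finger_force: 44.2
```

```bash
python3 - <<'E'
from h import *
s=get_state();print(s["eef_pos"],s["finger_gap"],s["wrist_force"])
I=get_image("scene");cv2.imwrite("pics/c2.png",cv2.resize(I[180:330,320:520],None,fx=4,fy=4,interpolation=cv2.INTER_CUBIC))
E
```

```text
[0.54211918 0.37048603 0.08033971] 0.06032831696203211 [ 0.30205436 -1.81497364 -0.51848197]
```

View pics/c2.png

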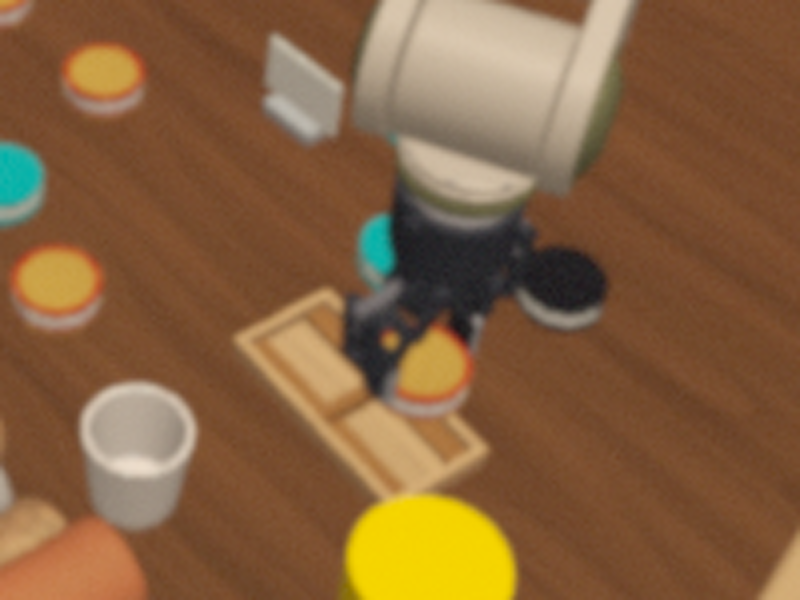

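The tin is held level above the +y well, around (430,375) in the crop.

Emit:
apply_moves(deltas=[[[0, 0, -30], [0, 0, 0], 255], [[0, 0, -20], [0, 0, 0], 255], [[0, 0, -6], [0, 0, 0], 255], [[0, 0, 0], [0, 0, 0], 255]])

```text
time: 6.75
eef_pos: [0.5423, 0.3672, 0.0247]
orientation: [0.0, 0.743, 0.669, 0.0]
wrist_force: [-0.5, 0.5, -0.6]
finger_gap: 0.0604
finger_force: 44.2
```

Emit:
apply_moves(deltas=[[[0, 0, -4], [0, 0, 0], 255], [[0, 0, -2], [0, 0, 0], 255], [[0, 0, 0], [0, 0, 0], 255]])

```text
time: 7.12
eef_pos: [0.5422, 0.3676, 0.0187]
orientation: [0.0, 0.743, 0.669, 0.0]
wrist_force: [-0.4, -0.0, 0.6]
finger_gap: 0.0607
finger_force: 29.7
```

Emit:
apply_moves(deltas=[[[0, 0, -1], [0, 0, 0], 255], [[0, 0, 0], [0, 0, 0], 255]])

```text
time: 7.38
eef_pos: [0.5424, 0.3677, 0.0188]
orientation: [0.0, 0.743, 0.669, 0.001]
wrist_force: [-2.6, -1.9, 9.1]
finger_gap: 0.0605
finger_force: 41.1
```

Emit:
apply_moves(deltas=[[[0, 0, 0], [0, 0, 0], 0], [[0, 0, 0], [0, 0, 0], 0], [[0, 0, 0], [0, 0, 0], 0], [[0, 0, 35], [0, 0, 0], 0], [[0, 0, 35], [0, 0, 0], 0]])

```text
time: 8.0
eef_pos: [0.5419, 0.3674, 0.0878]
orientation: [-0.0, 0.743, 0.669, -0.0]
wrist_force: [-0.1, -0.4, 0.5]
finger_gap: 0.0855
finger_force: 0.0
```

Emit:
apply_moves(deltas=[[[23.5, -53, 0], [0, 0, 0], 255], [[23.5, -53, 0], [0, 0, 0], 255], [[23.5, -53, 0], [0, 0, 0], 255], [[23.5, -53, 0], [0, 0, 0], 255], [[0, 0, -30], [0, 0, 0], 255], [[0, 0, -20], [0, 0, 0], 255], [[0, 0, 0], [0, 0, 0], 255]])

```text
time: 8.88
eef_pos: [0.6349, 0.1561, 0.0356]
orientation: [-0.001, 0.743, 0.669, -0.001]
wrist_force: [-0.4, 0.1, -1.1]
finger_gap: 0.0001
finger_force: 0.0
```

```bash
python3 - <<'E'
from h import *
for n in("scene","top"):
    for p,a,c in tins(n): print(n,np.round(p*1000),a,np.round(c))
I=get_image("scene");cv2.imwrite("pics/c3.png",cv2.resize(I[180:330,280:480],None,fx=4,fy=4,interpolation=cv2.INTER_CUBIC))
E
```

```text
scene [ 608. -140.] 237 [287. 195.]
scene [651. 128.] 161 [330. 252.]
top [636. 113.] 157 [271. 160.]
top [ 608. -138.] 371 [357. 171.]
top [541. 363.] 543 [184. 189.]
top [470. -15.] 394 [313. 217.]
top [ 472. -151.] 389 [360. 217.]
```

View pics/c3.png

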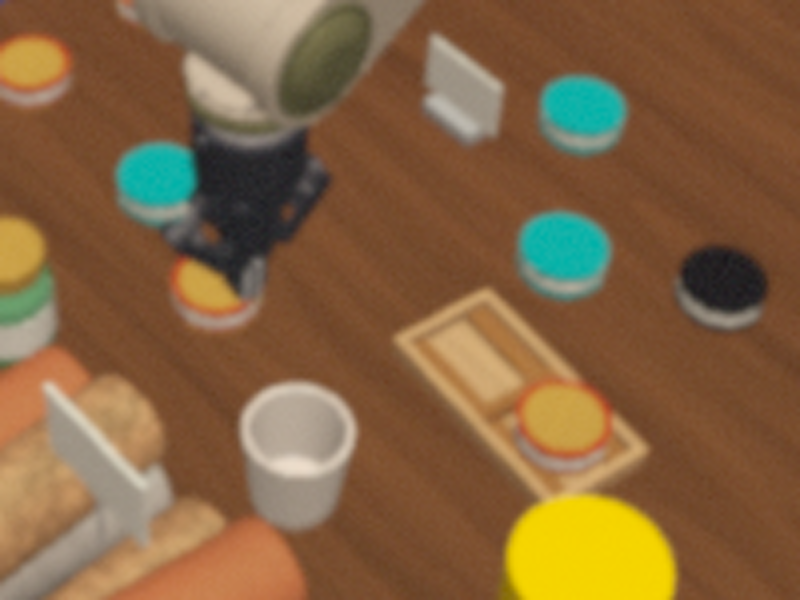

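The first tin sits upright in the +y well, at crop (562,418). The shut fingers are over tin A's +y rim, so I press now.

Emit:
apply_moves(deltas=[[[0, 0, -5], [0, 0, 0], 255], [[0, 0, -5], [0, 0, 0], 255], [[0, 0, 0], [0, 0, 0], 255]])

```text
time: 9.4
eef_pos: [0.6357, 0.1555, 0.0268]
orientation: [-0.0, 0.743, 0.669, -0.0]
wrist_force: [0.2, -0.5, -0.1]
finger_gap: -0.0005
finger_force: 0.0
```

Emit:
apply_moves(deltas=[[[0, 0, -3], [0, 0, 0], 255], [[0, 0, 0], [0, 0, 0], 255]])

```text
time: 9.65
eef_pos: [0.6365, 0.1557, 0.026]
orientation: [0.0, 0.743, 0.669, 0.001]
wrist_force: [-5.3, -0.3, 10.3]
finger_gap: -0.0
finger_force: 5.4
```

Emit:
apply_moves(deltas=[[[0, 0, 46], [0, 0, 0], 0], [[0, -28, 0], [0, 0, 0], 0], [[0, 0, 0], [0, 0, 0], 0], [[0, 0, -30], [0, 0, 0], 0], [[0, 0, -32], [0, 0, 0], 0], [[0, 0, 0], [0, 0, 0], 0]])

```text
time: 10.4
eef_pos: [0.6343, 0.1281, 0.0057]
orientation: [-0.002, 0.743, 0.669, -0.002]
wrist_force: [-0.5, 0.2, -0.1]
finger_gap: 0.0855
finger_force: 0.0
```

Emit:
apply_moves(deltas=[[[0, 0, 0], [0, 0, 0], 255], [[0, 0, 0], [0, 0, 0], 255], [[0, 0, 0], [0, 0, 0], 255], [[0, 0, 35], [0, 0, 0], 255], [[0, 0, 37], [0, 0, 0], 255]])

```text
time: 11.02
eef_pos: [0.6358, 0.1275, 0.0814]
orientation: [-0.0, 0.743, 0.669, -0.0]
wrist_force: [0.3, 0.1, -0.7]
finger_gap: 0.0601
finger_force: 43.9
```

Emit:
apply_moves(deltas=[[[-25.5, 39.5, 0], [0, 0, 0], 255], [[-25.5, 39.5, 0], [0, 0, 0], 255], [[-25.5, 39.5, 0], [0, 0, 0], 255], [[-26, 39.5, 0], [0, 0, 0], 255], [[0, 0, -30], [0, 0, 0], 255], [[0, 0, -20], [0, 0, 0], 255], [[0, 0, -6], [0, 0, 0], 255], [[0, 0, 0], [0, 0, 0], 255]])

```text
time: 12.02
eef_pos: [0.5338, 0.2855, 0.0248]
orientation: [0.0, 0.743, 0.669, 0.0]
wrist_force: [0.7, 1.1, -1.2]
finger_gap: 0.0601
finger_force: 44.1
```

Emit:
apply_moves(deltas=[[[0, 0, -4], [0, 0, 0], 255], [[0, 0, -3], [0, 0, 0], 255], [[0, 0, 0], [0, 0, 0], 255]])

```text
time: 12.4
eef_pos: [0.5343, 0.2857, 0.0192]
orientation: [0.001, 0.743, 0.669, 0.001]
wrist_force: [-4.0, -1.4, 10.8]
finger_gap: 0.0604
finger_force: 45.1
```

Emit:
apply_moves(deltas=[[[0, 0, 0], [0, 0, 0], 0], [[0, 0, 0], [0, 0, 0], 0], [[0, 0, 0], [0, 0, 0], 0], [[0, 0, 40], [0, 0, 0], 0], [[0, 0, 43], [0, 0, 0], 0]])

```text
time: 13.02
eef_pos: [0.5332, 0.2854, 0.1008]
orientation: [-0.0, 0.743, 0.669, -0.001]
wrist_force: [1.1, 0.0, 1.0]
finger_gap: 0.0853
finger_force: 0.0
```

Emit:
apply_moves(deltas=[[[-14, -57, 0], [0, 0, -9.25], 0], [[-14, -57, 0], [0, 0, -9.25], 0], [[-14, -57, 0], [0, 0, -9.25], 0], [[-14, -57, 0], [0, 0, -9.25], 0], [[-14, -57, 0], [0, 0, -9.25], 0], [[-14, -57, 0], [0, 0, -9.25], 0], [[-14, -57, 0], [0, 0, -9.25], 0]])

```text
time: 13.9
eef_pos: [0.4349, -0.1153, 0.1005]
orientation: [0.0, 0.986, 0.164, 0.0]
wrist_force: [1.0, 0.3, -0.3]
finger_gap: 0.0855
finger_force: 0.0
```

```bash
python3 - <<'E'
from h import *
I=get_image("top");J=get_image("scene")
for n,K in(("scene",J),("top",I)):
    for p,a,c in tins(n,K): print(n,np.round(p*1000),a,np.round(c))
print(crect("top",I,"sheet"))
a=cv2.resize(I[150:230,160:260],(800,640))[:600];b=cv2.resize(J[240:315,360:460],(800,600),interpolation=cv2.INTER_CUBIC)
cv2.imwrite("pics/c4.png",cv2.resize(np.hstack([a,b]),(800,300)))
E
```

```text
scene [ 472. -152.] 209 [318. 176.]
scene [ 608. -140.] 235 [287. 195.]
scene [470. -16.] 237 [345. 197.]
top [ 608. -139.] 366 [357. 171.]
top [471. -13.] 363 [312. 217.]
((393.51129150390625, -287.1280517578125), (149.3958740234375, 70.25366973876953), 81.6146011352539)
```

View pics/c4.png

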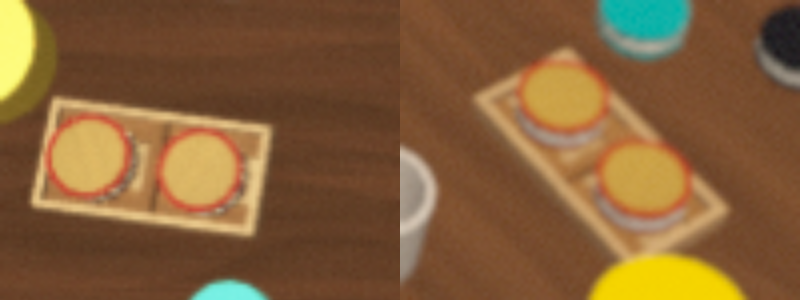

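Emit:
apply_moves(deltas=[[[-10.5, -43.5, 0], [0, 0, -9.2], 0], [[-10.5, -43.5, 0], [0, 0, -9.2], 0], [[-10.5, -43.5, 0], [0, 0, -9.2], 0], [[-10.5, -43, 0], [0, 0, 0], 0], [[0, 0, -40], [0, 0, 0], 0], [[0, 0, -36], [0, 0, 0], 0], [[0, 0, -12], [0, 0, 0], 0], [[0, 0, 0], [0, 0, 0], 0]])

```text
time: 15.0
eef_pos: [0.3938, -0.2868, 0.0124]
orientation: [-0.0, 0.997, -0.073, -0.0]
wrist_force: [0.7, -1.2, -0.3]
finger_gap: 0.0854
finger_force: 0.0
```

Emit:
apply_moves(deltas=[[[0, 0, 0], [0, 0, 0], 255], [[0, 0, 0], [0, 0, 0], 255], [[0, 0, 0], [0, 0, 0], 255], [[0, 0, 0], [0, 0, 0], 255]], squeeze=50)

```text
time: 15.5
eef_pos: [0.3936, -0.2871, 0.0125]
orientation: [0.0, 0.997, -0.073, 0.0]
wrist_force: [0.1, -0.7, 0.2]
finger_gap: 0.0124
finger_force: 0.0
```

Emit:
apply_moves(deltas=[[[0, 0, 25], [0, 0, 0], 255], [[0, 0, 45], [0, 0, 0], 255], [[0, 0, 25], [0, 0, 0], 255], [[0, 0, 0], [0, 0, 0], 255]])

```text
time: 16.0
eef_pos: [0.3941, -0.2876, 0.1087]
orientation: [0.001, 0.997, -0.073, 0.001]
wrist_force: [0.5, 0.1, -1.7]
finger_gap: 0.0091
finger_force: 52.0
```

```bash
python3 - <<'E'
from h import *
J=get_image("scene");s=get_state();print(s["eef_pos"],s["orientation"])
cv2.imwrite("pics/c5.png",cv2.resize(J[70:200,230:400],(785,600),interpolation=cv2.INTER_CUBIC))
E
```

```text
[ 0.39354029 -0.28699977  0.10727073] [ 2.35936306e-04  9.97323998e-01 -7.31077058e-02  2.25579257e-04]
```

View pics/c5.png

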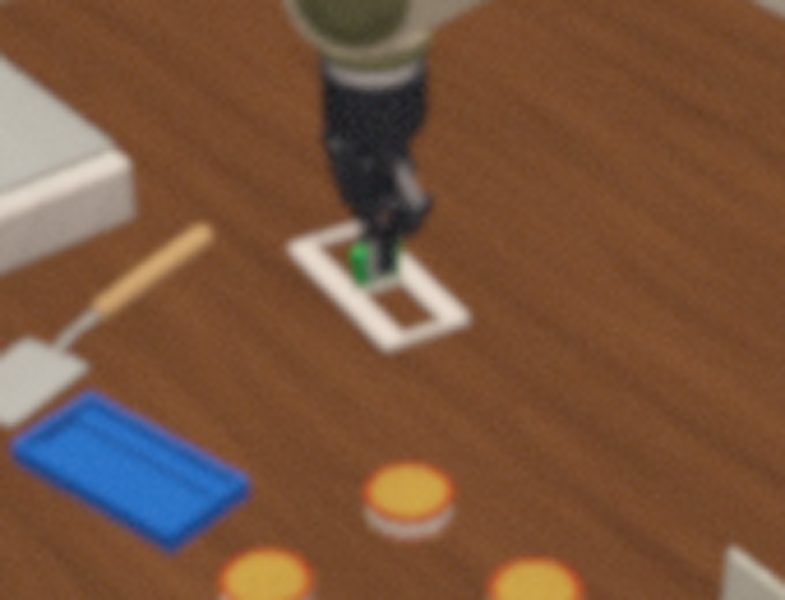

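The sheet hangs level from the gripper by its green grip, at crop (375,260).

Emit:
apply_moves(deltas=[[[13, 55.5, 0], [0, 0, 0], 255], [[13, 55.5, 0], [0, 0, 0], 255], [[13, 55.5, 0], [0, 0, 0], 255], [[13, 55.5, 0], [0, 0, 0], 255], [[13, 55.5, 0], [0, 0, 0], 255], [[13, 55.5, 0], [0, 0, 0], 255]])

```text
time: 16.8
eef_pos: [0.4711, 0.0479, 0.106]
orientation: [-0.0, 0.997, -0.073, -0.001]
wrist_force: [1.5, -0.1, -1.0]
finger_gap: 0.0088
finger_force: 52.0
```

Emit:
apply_moves(deltas=[[[13, 55.5, 0], [0, 0, 0], 255], [[13, 55.5, 0], [0, 0, 0], 255], [[13, 55.5, 0], [0, 0, 2.4], 255], [[13, 55.5, 0], [0, 0, 0], 255], [[14.5, 58.5, 0], [0, 0, 0], 255], [[0, 0, 0], [0, 0, 0], 255], [[0, 0, 0], [0, 0, 0], 255]])

```text
time: 17.68
eef_pos: [0.5374, 0.3258, 0.1056]
orientation: [0.001, 0.999, -0.052, -0.001]
wrist_force: [-0.1, 0.1, -0.1]
finger_gap: 0.0091
finger_force: 52.0
```

Emit:
apply_moves(deltas=[[[0, 0, -25], [0, 0, 0], 255], [[0, 0, -22], [0, 0, 0], 255], [[0, 0, 0], [0, 0, 0], 255]])

```text
time: 18.05
eef_pos: [0.5372, 0.3248, 0.0586]
orientation: [0.001, 0.999, -0.053, -0.002]
wrist_force: [1.2, -0.8, -0.9]
finger_gap: 0.0087
finger_force: 52.0
```

```bash
python3 - <<'E'
from h import *
I=get_image("top");J=get_image("scene");s=get_state();print(s["eef_pos"],s["orientation"],s["finger_gap"])
for n,K in(("scene",J),("top",I)):
    for p,a,c in tins(n,K): print(n,np.round(p*1000),a,np.round(c))
a=cv2.resize(I[150:225,150:250],(800,600));b=cv2.resize(J[220:310,350:470],(800,600),interpolation=cv2.INTER_CUBIC)
cv2.imwrite("pics/c6.png",cv2.resize(np.hstack([a,b]),(800,300)))
E
```

```text
[0.53842068 0.32572473 0.06095018] [-5.22632491e-05  9.98606268e-01 -5.27776496e-02  1.94328949e-04] 0.008908133829020127
scene [ 472. -152.] 205 [318. 176.]
scene [ 608. -140.] 235 [287. 195.]
scene [471. -16.] 239 [345. 197.]
scene [519. 269.] 111 [399. 260.]
scene [575. 338.] 153 [403. 285.]
scene [526. 352.] 161 [420. 279.]
top [ 608. -138.] 364 [357. 171.]
top [535. 289.] 138 [209. 192.]
top [470. -14.] 395 [313. 217.]
top [ 472. -151.] 387 [360. 217.]
```

View pics/c6.png

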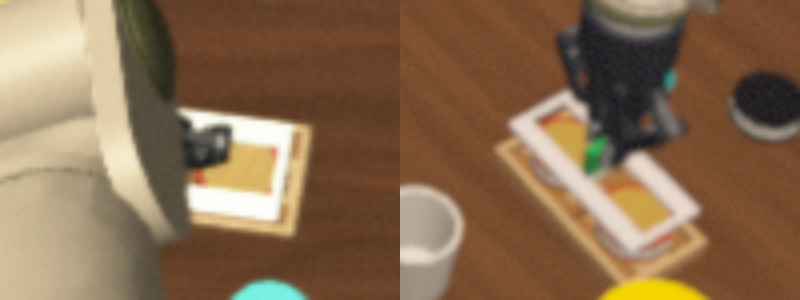

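The sheet is in line above both tins, so I lower it.

Emit:
apply_moves(deltas=[[[0, 0, -6], [0, 0, 0], 255], [[0, 0, -4], [0, 0, 0], 255], [[0, 0, -2], [0, 0, 0], 255], [[0, 0, 0], [0, 0, 0], 255]])

```text
time: 18.65
eef_pos: [0.5381, 0.3266, 0.0483]
orientation: [-0.0, 0.999, -0.052, 0.0]
wrist_force: [-0.5, -0.5, -0.5]
finger_gap: 0.009
finger_force: 52.0
```

Emit:
apply_moves(deltas=[[[0, 0, -1], [0, 0, 0], 255], [[0, 0, 0], [0, 0, 0], 255]])

```text
time: 18.9
eef_pos: [0.5382, 0.3266, 0.0482]
orientation: [-0.0, 0.999, -0.052, 0.0]
wrist_force: [-2.0, -1.1, 5.9]
finger_gap: 0.0089
finger_force: 53.0
```

Emit:
apply_moves(deltas=[[[0, 0, 0], [0, 0, 0], 0], [[0, 0, 0], [0, 0, 0], 0], [[0, 0, 0], [0, 0, 0], 0], [[0, 0, 0], [0, 0, 0], 0], [[0, 0, 30], [0, 0, 0], 0], [[0, 0, 30], [0, 0, 0], 0]])

```text
time: 19.65
eef_pos: [0.5379, 0.3264, 0.1079]
orientation: [0.0, 0.999, -0.052, -0.0]
wrist_force: [0.2, 0.3, 0.7]
finger_gap: 0.0853
finger_force: 0.0
```

Emit:
apply_moves(deltas=[[[-8.5, -39, 0], [0, 0, 10.6], 255], [[-8.5, -39, 0], [0, 0, 10.6], 255], [[-8.5, -39, 0], [0, 0, 10.6], 255], [[-8.5, -39, 0], [0, 0, 10.6], 255], [[-8.5, -39, 0], [0, 0, 10.6], 255], [[-8.5, -39, 0], [0, 0, 10.6], 255], [[-8.5, -40, 0], [0, 0, 10.6], 255], [[-8, -40, 0], [0, 0, 10.6], 255]])

```text
time: 20.65
eef_pos: [0.4702, 0.0113, 0.1075]
orientation: [0.0, 0.771, 0.637, 0.0]
wrist_force: [0.9, -0.1, -0.1]
finger_gap: 0.0003
finger_force: 0.0
```

```bash
python3 - <<'E'
from h import *
I=get_image("top");J=get_image("scene");s=get_state();print(s["eef_pos"],s["orientation"],s["finger_gap"])
for n,K in(("scene",J),("top",I)):
    for p,a,c in tins(n,K): print(n,np.round(p*1000),a,np.round(c))
a=cv2.resize(I[150:225,150:250],(800,600));b=cv2.resize(J[220:310,350:470],(800,600),interpolation=cv2.INTER_CUBIC)
cv2.imwrite("pics/c7.png",cv2.resize(np.hstack([a,b]),(800,300)))
E
```

```text
[0.47021757 0.00983087 0.10743945] [ 2.61528276e-04  7.72139015e-01  6.35453583e-01 -1.28736368e-04] -0.0002346382828496329
scene [ 472. -152.] 209 [318. 176.]
scene [ 608. -140.] 237 [287. 195.]
scene [471. -16.] 236 [345. 197.]
scene [526. 277.] 122 [399. 262.]
scene [577. 346.] 103 [405. 288.]
scene [534. 358.] 175 [419. 282.]
top [ 607. -139.] 367 [357. 171.]
top [546. 374.] 162 [181. 188.]
top [537. 294.] 185 [208. 191.]
top [ 473. -151.] 387 [361. 217.]
```

View pics/c7.png

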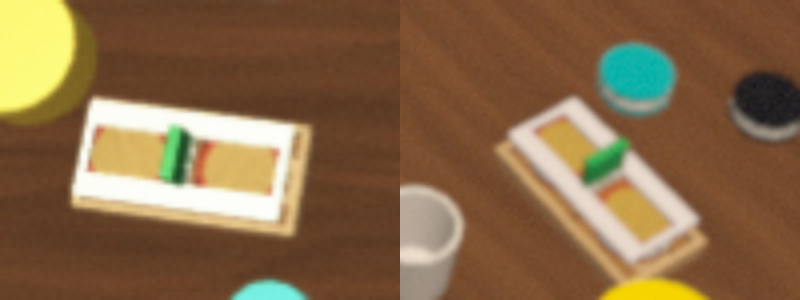

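The sheet lies level and in line on the two tins. I press tin D next.

Emit:
apply_moves(deltas=[[[0, 0, -40], [0, 0, 4.5], 255], [[0, 0, -30], [0, 0, 0], 255], [[0, 0, -10], [0, 0, 0], 255], [[0, 0, 0], [0, 0, 0], 255]])

```text
time: 21.25
eef_pos: [0.4709, 0.0129, 0.0275]
orientation: [0.0, 0.747, 0.664, 0.0]
wrist_force: [-0.1, 0.1, 0.8]
finger_gap: 0.0001
finger_force: 0.0
```

Emit:
apply_moves(deltas=[[[0, 0, -3], [0, 0, 0], 255], [[0, 0, 0], [0, 0, 0], 255]])

```text
time: 21.5
eef_pos: [0.4714, 0.0127, 0.0259]
orientation: [0.001, 0.747, 0.665, 0.001]
wrist_force: [-4.4, 2.1, 13.5]
finger_gap: 0.0001
finger_force: 7.2
```

Emit:
apply_moves(deltas=[[[0, 0, 46], [0, 0, 0], 0], [[0, -28, 0], [0, 0, 0], 0], [[0, 0, 0], [0, 0, 0], 0], [[0, 0, -30], [0, 0, 0], 0], [[0, 0, -32], [0, 0, 0], 0], [[0, 0, 0], [0, 0, 0], 0]])

```text
time: 22.25
eef_pos: [0.4693, -0.0146, 0.0069]
orientation: [-0.002, 0.747, 0.665, -0.001]
wrist_force: [0.6, 0.0, 0.6]
finger_gap: 0.0856
finger_force: 0.0
```

Emit:
apply_moves(deltas=[[[0, 0, 0], [0, 0, 0], 255], [[0, 0, 0], [0, 0, 0], 255], [[0, 0, 0], [0, 0, 0], 255], [[0, 0, 35], [0, 0, 0], 255], [[0, 0, 40], [0, 0, 0], 255], [[0, 0, 27], [0, 0, 0], 255]], squeeze=40)

```text
time: 23.0
eef_pos: [0.4711, -0.0155, 0.1131]
orientation: [0.001, 0.747, 0.665, 0.001]
wrist_force: [-0.4, -1.2, -1.1]
finger_gap: 0.0603
finger_force: 44.2
```

Emit:
apply_moves(deltas=[[[10.5, 50, 0], [0, 0, 0], 255], [[10.5, 50, 0], [0, 0, 0], 255], [[10.5, 50, 0], [0, 0, 0], 255], [[10.5, 50, 0], [0, 0, 0], 255], [[10.5, 50, 0], [0, 0, 0], 255], [[10.5, 51, 0], [0, 0, 0], 255], [[0, 0, 0], [0, 0, 0], 255], [[0, 0, 0], [0, 0, 0], 255]])

```text
time: 24.0
eef_pos: [0.5334, 0.2852, 0.1108]
orientation: [0.0, 0.747, 0.665, 0.0]
wrist_force: [0.2, -0.3, -0.5]
finger_gap: 0.0604
finger_force: 44.3
```

Emit:
apply_moves(deltas=[[[0, 0, -30], [0, 0, 0], 255], [[0, 0, -20], [0, 0, 0], 255], [[0, 0, -6], [0, 0, 0], 255], [[0, 0, 0], [0, 0, 0], 255]])

```text
time: 24.5
eef_pos: [0.5338, 0.2849, 0.0549]
orientation: [0.0, 0.747, 0.664, 0.0]
wrist_force: [-0.1, 0.2, -0.9]
finger_gap: 0.0599
finger_force: 44.3
```

Emit:
apply_moves(deltas=[[[0, 0, -3], [0, 0, 0], 255], [[0, 0, -1.5], [0, 0, 0], 255], [[0, 0, 0], [0, 0, 0], 255]])

```text
time: 24.88
eef_pos: [0.5336, 0.2855, 0.05]
orientation: [0.0, 0.747, 0.665, 0.0]
wrist_force: [-0.3, 0.1, -1.4]
finger_gap: 0.0601
finger_force: 44.5
```

Emit:
apply_moves(deltas=[[[0, 0, -0.8], [0, 0, 0], 255], [[0, 0, 0], [0, 0, 0], 255]])

```text
time: 25.12
eef_pos: [0.5339, 0.2857, 0.0499]
orientation: [0.0, 0.747, 0.665, 0.001]
wrist_force: [-1.1, -0.3, 5.6]
finger_gap: 0.0603
finger_force: 45.1
```

Emit:
apply_moves(deltas=[[[0, 0, 0], [0, 0, 0], 0], [[0, 0, 0], [0, 0, 0], 0], [[0, 0, 0], [0, 0, 0], 0], [[0, 0, 30], [0, 0, 0], 0], [[0, 0, 31], [0, 0, 0], 0]])

```text
time: 25.75
eef_pos: [0.5333, 0.2854, 0.1104]
orientation: [-0.0, 0.747, 0.665, -0.0]
wrist_force: [0.0, -0.5, 0.7]
finger_gap: 0.0857
finger_force: 0.0
```

Emit:
apply_moves(deltas=[[[-7.5, -51, 0], [0, 0, 0], 255], [[-7.5, -51, 0], [0, 0, 0], 255], [[-7.5, -51, 0], [0, 0, 0], 255], [[-8, -51, 0], [0, 0, 0], 255], [[-7.5, -51, 0], [0, 0, 0], 255], [[-7.5, -51, 0], [0, 0, 0], 255], [[-8, -51.5, 0], [0, 0, 0], 255], [[-8, -52, 0], [0, 0, 0], 255]])

```text
time: 26.75
eef_pos: [0.4717, -0.1257, 0.1102]
orientation: [0.0, 0.747, 0.665, 0.0]
wrist_force: [0.2, -0.5, 0.3]
finger_gap: 0.0
finger_force: 0.0
```

```bash
python3 - <<'E'
from h import *
I=get_image("top");J=get_image("scene");s=get_state();print(s["eef_pos"],s["orientation"],s["finger_gap"])
for n,K in(("scene",J),("top",I)):
    for p,a,c in tins(n,K): print(n,np.round(p*1000),a,np.round(c))
a=cv2.resize(I[150:225,150:250],(800,600));b=cv2.resize(J[220:310,350:470],(800,600),interpolation=cv2.INTER_CUBIC)
cv2.imwrite("pics/c8.png",cv2.resize(np.hstack([a,b]),(800,300)))
E
```

```text
[ 0.47159419 -0.12802137  0.11012776] [ 6.10685524e-04  7.48733946e-01  6.62870335e-01 -1.53739549e-04] -4.789170886200935e-05
scene [ 472. -152.] 207 [318. 176.]
scene [ 608. -140.] 237 [287. 195.]
scene [505. 265.] 364 [402. 256.]
scene [576. 342.] 98 [404. 287.]
scene [534. 358.] 176 [419. 282.]
top [ 625. -146.] 111 [359. 166.]
top [539. 297.] 365 [207. 190.]
top [546. 374.] 160 [181. 188.]
```

View pics/c8.png

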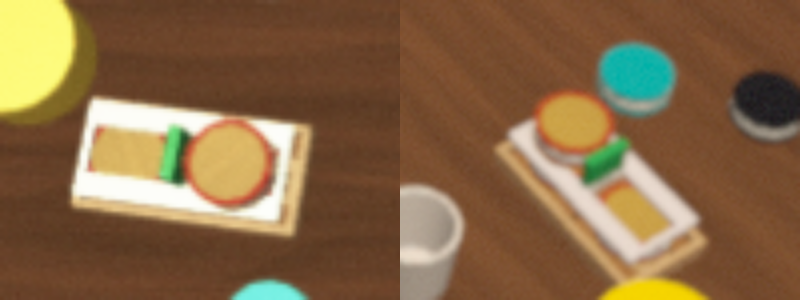

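Tin D stands on the sheet beside the grip. I press tin E.

Emit:
apply_moves(deltas=[[[0, 0, -45], [0, 0, 0], 255], [[0, 0, -30], [0, 0, 0], 255], [[0, 0, -8], [0, 0, 0], 255], [[0, 0, 0], [0, 0, 0], 255]])

```text
time: 27.35
eef_pos: [0.4724, -0.1238, 0.0274]
orientation: [0.0, 0.747, 0.665, 0.0]
wrist_force: [0.2, -0.7, -0.0]
finger_gap: 0.0003
finger_force: 0.0
```

Emit:
apply_moves(deltas=[[[0, 0, -3], [0, 0, 0], 255], [[0, 0, 0], [0, 0, 0], 255]])

```text
time: 27.6
eef_pos: [0.4725, -0.124, 0.0247]
orientation: [0.001, 0.747, 0.665, 0.0]
wrist_force: [0.3, 0.9, 1.2]
finger_gap: -0.0001
finger_force: 0.8
```

Emit:
apply_moves(deltas=[[[0, 0, -2], [0, 0, 0], 255], [[0, 0, 0], [0, 0, 0], 255]])

```text
time: 27.85
eef_pos: [0.4724, -0.1241, 0.0225]
orientation: [0.0, 0.747, 0.665, 0.0]
wrist_force: [-0.4, 0.3, 4.9]
finger_gap: 0.0002
finger_force: 2.5
```

Emit:
apply_moves(deltas=[[[0, 0, 50], [0, 0, 0], 0], [[0, 30, 40], [0, 0, 0], 0], [[0, 0, 0], [0, 0, 0], 0], [[0, 0, 0], [0, 0, 0], 0]])

```text
time: 28.35
eef_pos: [0.4717, -0.0941, 0.1113]
orientation: [-0.0, 0.747, 0.665, -0.0]
wrist_force: [-0.4, 0.2, 0.1]
finger_gap: 0.0723
finger_force: 0.0
```

```bash
python3 - <<'E'
from h import *
for n in("scene","top"):
    for p,a,c in tins(n): print(n,np.round(p*1000),a,np.round(c))
E
```

```text
scene [ 472. -156.] 222 [317. 175.]
scene [ 608. -140.] 235 [287. 195.]
scene [505. 265.] 364 [402. 256.]
scene [576. 343.] 100 [404. 287.]
scene [534. 358.] 175 [419. 282.]
top [ 615. -142.] 261 [358. 169.]
top [539. 297.] 364 [207. 190.]
top [545. 374.] 162 [181. 188.]
```

Emit:
apply_moves(deltas=[[[0, -30, 0], [0, 0, 0], 0], [[0, -31, 0], [0, 0, 0], 0], [[0, 0, -40], [0, 0, 0], 0], [[0, 0, -44], [0, 0, 0], 0], [[0, 0, -20], [0, 0, 0], 0], [[0, 0, 0], [0, 0, 0], 0]])

```text
time: 29.2
eef_pos: [0.4708, -0.1548, 0.0061]
orientation: [-0.002, 0.747, 0.664, -0.001]
wrist_force: [-0.5, 0.7, 0.9]
finger_gap: 0.0851
finger_force: 0.0
```

Emit:
apply_moves(deltas=[[[0, 0, 0], [0, 0, 0], 255], [[0, 0, 0], [0, 0, 0], 255], [[0, 0, 0], [0, 0, 0], 255], [[0, 0, 35], [0, 0, 0], 255], [[0, 0, 40], [0, 0, 0], 255]])

```text
time: 29.82
eef_pos: [0.4716, -0.1548, 0.0838]
orientation: [-0.001, 0.747, 0.665, -0.0]
wrist_force: [0.3, 0.7, -0.8]
finger_gap: 0.0602
finger_force: 44.3
```

Emit:
apply_moves(deltas=[[[31, -30, 0], [0, 0, 0], 255], [[31, -30, 0], [0, 0, 0], 255], [[31, -30, 0], [0, 0, 0], 255], [[31, -31, 0], [0, 0, 0], 255], [[0, 0, 0], [0, 0, 0], 255], [[0, 0, 0], [0, 0, 0], 255]])

```text
time: 30.58
eef_pos: [0.5955, -0.2754, 0.0827]
orientation: [-0.001, 0.747, 0.665, -0.0]
wrist_force: [0.1, 0.9, -1.5]
finger_gap: 0.0606
finger_force: 44.5
```

```bash
python3 - <<'E'
from h import *
I=get_image("top");J=get_image("scene")
a=cv2.resize(I[130:220,360:480],(800,600));b=cv2.resize(J[130:220,220:340],(800,600),interpolation=cv2.INTER_CUBIC)
cv2.imwrite("pics/c9.png",cv2.resize(np.hstack([a,b]),(800,300)))
E
```

```text
(no output)
```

View pics/c9.png

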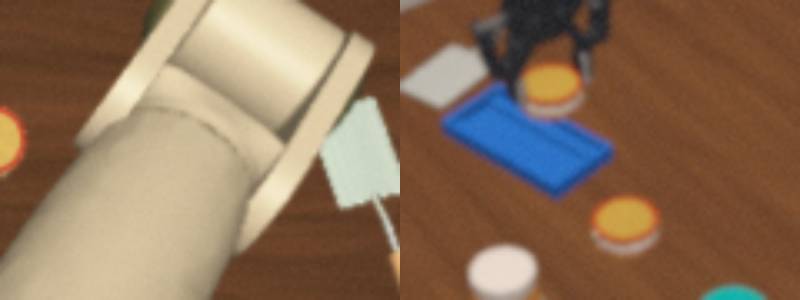

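The bulged tin E is over the tub's +y half.

Emit:
apply_moves(deltas=[[[0, 0, -30], [0, 0, 0], 255], [[0, 0, -24], [0, 0, 0], 255], [[0, 0, -8], [0, 0, 0], 255], [[0, 0, -3], [0, 0, 0], 255], [[0, 0, 0], [0, 0, 0], 255]])

```text
time: 31.3
eef_pos: [0.5964, -0.2761, 0.0189]
orientation: [0.001, 0.747, 0.665, 0.0]
wrist_force: [0.3, -0.4, -0.9]
finger_gap: 0.0603
finger_force: 44.5
```

Emit:
apply_moves(deltas=[[[0, 0, -1], [0, 0, 0], 255], [[0, 0, 0], [0, 0, 0], 255]])

```text
time: 31.55
eef_pos: [0.5962, -0.2761, 0.0174]
orientation: [0.0, 0.747, 0.665, 0.0]
wrist_force: [-0.3, 0.5, -1.6]
finger_gap: 0.0602
finger_force: 44.5
```

Emit:
apply_moves(deltas=[[[0, 0, -1], [0, 0, 0], 0], [[0, 0, 0], [0, 0, 0], 0], [[0, 0, 0], [0, 0, 0], 0], [[0, 0, 35], [0, 0, 0], 0], [[0, 0, 35], [0, 0, 0], 0]])

```text
time: 32.17
eef_pos: [0.5959, -0.2759, 0.0868]
orientation: [-0.0, 0.747, 0.665, -0.0]
wrist_force: [0.0, -0.1, 0.7]
finger_gap: 0.0855
finger_force: 0.0
```

Emit:
apply_moves(deltas=[[[5.5, 54, 0], [0, 0, 0], 255], [[6, 54.5, 0], [0, 0, 0], 255], [[0, 0, 0], [0, 0, 0], 255], [[0, 0, -30], [0, 0, 0], 255], [[0, 0, -20], [0, 0, 0], 255], [[0, 0, 0], [0, 0, 0], 255]])

```text
time: 32.92
eef_pos: [0.6068, -0.168, 0.0347]
orientation: [-0.001, 0.747, 0.664, -0.001]
wrist_force: [-0.7, 0.4, 0.2]
finger_gap: 0.0003
finger_force: 0.0
```

```bash
python3 - <<'E'
from h import *
I=get_image("top");J=get_image("scene");s=get_state();print(s["eef_pos"])
for n,K in(("scene",J),("top",I)):
    for p,a,c in tins(n,K): print(n,np.round(p*1000),a,np.round(c))
a=cv2.resize(I[130:220,360:480],(800,600));b=cv2.resize(J[130:220,220:340],(800,600),interpolation=cv2.INTER_CUBIC)
cv2.imwrite("pics/c10.png",cv2.resize(np.hstack([a,b]),(800,300)))
E
```

```text
[ 0.60787174 -0.16826583  0.03678588]
scene [ 608. -140.] 234 [287. 195.]
scene [526. 277.] 122 [399. 262.]
scene [577. 344.] 101 [404. 287.]
scene [626. 274.] 267 [372. 280.]
scene [534. 358.] 176 [419. 282.]
top [634. 273.] 356 [217. 159.]
top [ 593. -284.] 206 [406. 178.]
top [545. 374.] 161 [181. 188.]
top [537. 294.] 186 [208. 191.]
```

View pics/c10.png

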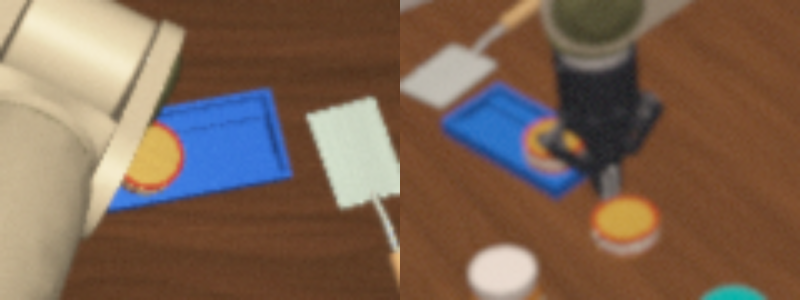

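E is in the tub, but a tin (D) has been knocked off the sheet to about (634,273). I test B first.

Emit:
apply_moves(deltas=[[[0, 0, -5], [0, 0, 0], 255], [[0, 0, -4], [0, 0, 0], 255], [[0, 0, 0], [0, 0, 0], 255]])

```text
time: 33.4
eef_pos: [0.6074, -0.1675, 0.0268]
orientation: [-0.0, 0.747, 0.665, -0.0]
wrist_force: [-0.2, -0.2, -0.8]
finger_gap: -0.0
finger_force: 0.0
```

Emit:
apply_moves(deltas=[[[0, 0, -3], [0, 0, 0], 255], [[0, 0, 0], [0, 0, 0], 255]])

```text
time: 33.65
eef_pos: [0.6081, -0.168, 0.026]
orientation: [0.001, 0.747, 0.665, 0.0]
wrist_force: [-5.0, 0.1, 13.5]
finger_gap: 0.0003
finger_force: 6.6
```

```bash
python3 - <<'E'
from h import *
I=get_image("top");J=get_image("scene");s=get_state();print(s["eef_pos"])
a=cv2.resize(I[120:225,150:290],(800,600));b=cv2.resize(J[220:325,330:470],(800,600),interpolation=cv2.INTER_CUBIC)
cv2.imwrite("pics/c11.png",cv2.resize(np.vstack([a,b]),(400,600)))
E
```

```text
[ 0.60806168 -0.16794124  0.02596592]
```

View pics/c11.png

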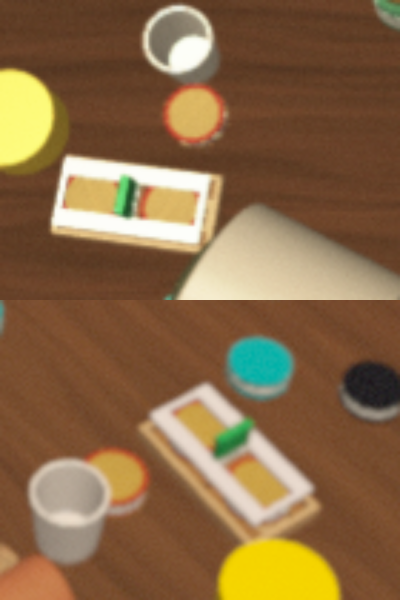

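B holds steady, so it is sound and E is the only bulged tin. D stands upright on the counter beside the cup, and the sheet is undisturbed. I carry B to the sheet.

Emit:
apply_moves(deltas=[[[0, 0, 46], [0, 0, 0], 0], [[0, 28, 0], [0, 0, 0], 0], [[0, 0, 0], [0, 0, 0], 0], [[0, 0, -30], [0, 0, 0], 0], [[0, 0, -32], [0, 0, 0], 0], [[0, 0, 0], [0, 0, 0], 0]])

```text
time: 34.5
eef_pos: [0.6061, -0.1395, 0.0056]
orientation: [-0.002, 0.747, 0.665, -0.001]
wrist_force: [-0.1, -0.5, -0.2]
finger_gap: 0.0853
finger_force: 0.0
```

Emit:
apply_moves(deltas=[[[0, 0, 0], [0, 0, 0], 255], [[0, 0, 0], [0, 0, 0], 255], [[0, 0, 0], [0, 0, 0], 255], [[0, 0, 35], [0, 0, 0], 255], [[0, 0, 40], [0, 0, 0], 255], [[0, 0, 27], [0, 0, 0], 255]])

```text
time: 35.25
eef_pos: [0.6079, -0.1396, 0.1124]
orientation: [0.001, 0.747, 0.665, 0.001]
wrist_force: [-0.2, -0.8, -1.4]
finger_gap: 0.0602
finger_force: 44.2
```

Emit:
apply_moves(deltas=[[[-9.25, 53, 0], [0, 0, 0], 255], [[-9.25, 53, 0], [0, 0, 0], 255], [[-9.25, 53, 0], [0, 0, 0], 255], [[-9.25, 53, 0], [0, 0, 0], 255], [[-9.25, 53, 0], [0, 0, 0], 255], [[-9.25, 53, 0], [0, 0, 0], 255], [[-9.25, 53.5, 0], [0, 0, 0], 255], [[-9.25, 54, 0], [0, 0, 0], 255]])

```text
time: 36.25
eef_pos: [0.5331, 0.2877, 0.1106]
orientation: [0.0, 0.747, 0.665, 0.0]
wrist_force: [0.2, 0.8, -1.6]
finger_gap: 0.0603
finger_force: 44.3
```

Emit:
apply_moves(deltas=[[[0, 0, 0], [0, 0, 0], 255], [[0, 0, -30], [0, 0, 0], 255], [[0, 0, -20], [0, 0, 0], 255], [[0, 0, -6], [0, 0, 0], 255], [[0, 0, -3], [0, 0, 0], 255], [[0, 0, 0], [0, 0, 0], 255]])

```text
time: 37.0
eef_pos: [0.534, 0.2859, 0.0517]
orientation: [0.0, 0.747, 0.665, 0.0]
wrist_force: [-0.0, 0.3, -0.4]
finger_gap: 0.06
finger_force: 44.2
```

Emit:
apply_moves(deltas=[[[0, 0, -1.5], [0, 0, 0], 255], [[0, 0, -0.8], [0, 0, 0], 255], [[0, 0, 0], [0, 0, 0], 255]])

```text
time: 37.38
eef_pos: [0.5339, 0.2861, 0.0498]
orientation: [0.0, 0.747, 0.665, 0.001]
wrist_force: [-1.4, -1.4, 5.7]
finger_gap: 0.0604
finger_force: 45.0
```

Emit:
apply_moves(deltas=[[[0, 0, 0], [0, 0, 0], 0], [[0, 0, 0], [0, 0, 0], 0], [[0, 0, 0], [0, 0, 0], 0], [[0, 0, 30], [0, 0, 0], 0], [[0, 0, 31], [0, 0, 0], 0]])

```text
time: 38.0
eef_pos: [0.5334, 0.2859, 0.1102]
orientation: [-0.0, 0.747, 0.665, -0.0]
wrist_force: [-0.1, 0.2, 1.0]
finger_gap: 0.0855
finger_force: 0.0
```

Emit:
apply_moves(deltas=[[[0, -30, 10], [0, 0, 10.6], 0], [[0, -30, 10], [0, 0, 10.6], 0], [[0, -30, 0], [0, 0, 10.6], 0], [[0, -30, 0], [0, 0, 10.6], 0], [[0, 0, 0], [0, 0, 10.6], 0], [[0, 0, 0], [0, 0, 10.6], 0], [[0, 0, 0], [0, 0, 10.6], 0], [[0, 0, 0], [0, 0, 10.6], 0]])

```text
time: 39.0
eef_pos: [0.5335, 0.166, 0.1297]
orientation: [-0.0, 0.101, 0.995, 0.0]
wrist_force: [0.1, -0.1, -0.9]
finger_gap: 0.0856
finger_force: 0.0
```

```bash
python3 - <<'E'
from h import *
I=get_image("top");J=get_image("scene");s=get_state();print(s["eef_pos"],s["orientation"])
for n,K in(("scene",J),("top",I)):
    for p,a,c in tins(n,K): print(n,np.round(p*1000),a,np.round(c))
    for o in outline_of(n,"cup")[:1]: print(o["extent"],back(n,o["extent"][:2],.035))
a=cv2.resize(I[120:225,150:290],(800,600));b=cv2.resize(J[220:325,330:470],(800,600),interpolation=cv2.INTER_CUBIC)
cv2.imwrite("pics/c12.png",cv2.resize(np.vstack([a,b]),(400,600)))
E
```

```text
[0.53353691 0.1660097  0.12966008] [-2.28305812e-05  1.02877480e-01  9.94694035e-01 -8.84927634e-07]
scene [ 591. -281.] 166 [267. 171.]
scene [505. 266.] 360 [402. 256.]
scene [577. 343.] 99 [404. 287.]
scene [626. 274.] 270 [372. 280.]
scene [534. 358.] 175 [419. 282.]
[352.1, 291.1, 22.8, 35.4] [0.69576167 0.27229072 0.035     ]
top [ 596. -277.] 291 [404. 177.]
top [546. 384.] 91 [177. 187.]
[215.1, 133.8, 27.1, 18.3] [0.70886042 0.28269453 0.035     ]
```

View pics/c12.png

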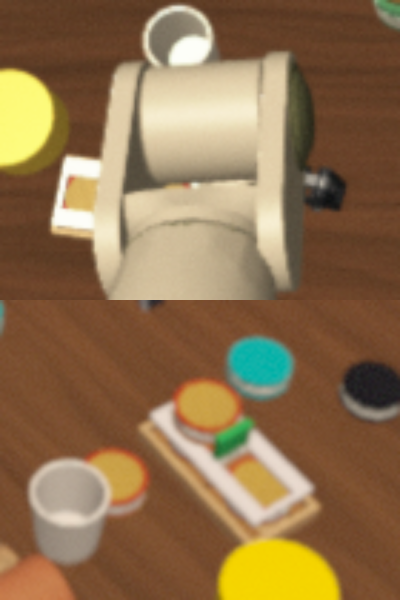

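B stands on the sheet beside the grip. D is free enough to grasp with the fingers on its ±y sides.

Emit:
apply_moves(deltas=[[[32.5, 35.5, 0], [0, 0, 6], 0], [[32.5, 35.5, 0], [0, 0, 6], 0], [[32, 36, 0], [0, 0, 0], 0], [[0, 0, -30], [0, 0, 0], 0], [[0, 0, -30], [0, 0, 0], 0], [[0, 0, -30], [0, 0, 0], 0], [[0, 0, -12], [0, 0, 0], 0], [[0, 0, 0], [0, 0, 0], 0]])

```text
time: 40.2
eef_pos: [0.6304, 0.273, 0.0275]
orientation: [-0.0, -0.0, 1.0, -0.0]
wrist_force: [-0.3, 0.5, 0.2]
finger_gap: 0.0853
finger_force: 0.0
```

Emit:
apply_moves(deltas=[[[0, 0, -10], [0, 0, 0], 0], [[0, 0, -10], [0, 0, 0], 0], [[0, 0, 0], [0, 0, 0], 0]])

```text
time: 40.58
eef_pos: [0.6301, 0.2729, 0.0068]
orientation: [-0.001, -0.001, 1.0, -0.0]
wrist_force: [-0.3, 0.1, -0.6]
finger_gap: 0.0851
finger_force: 0.0
```

Emit:
apply_moves(deltas=[[[0, 0, 0], [0, 0, 0], 255], [[0, 0, 0], [0, 0, 0], 255], [[0, 0, 0], [0, 0, 0], 255]])

```text
time: 40.95
eef_pos: [0.631, 0.2731, 0.0085]
orientation: [0.001, -0.001, 1.0, 0.0]
wrist_force: [0.7, 0.5, 4.3]
finger_gap: 0.0601
finger_force: 43.7
```

Emit:
apply_moves(deltas=[[[0, 0, 35], [0, 0, 0], 255], [[0, 0, 40], [0, 0, 0], 255], [[0, 0, 37], [0, 0, 0], 255], [[-10, 10, 0], [0, 0, -10.6], 255], [[-10, 11, 0], [0, 0, -10.6], 255], [[-10, 10, 0], [0, 0, -10.6], 255], [[-10, 11, 0], [0, 0, -10.6], 255]])

```text
time: 41.82
eef_pos: [0.59, 0.3152, 0.1194]
orientation: [-0.0, 0.364, 0.932, -0.0]
wrist_force: [-0.1, -0.6, -0.7]
finger_gap: 0.0601
finger_force: 43.8
```

Emit:
apply_moves(deltas=[[[-10, 11, 0], [0, 0, -10.6], 255], [[-10, 11, 0], [0, 0, -10.6], 255], [[-10, 11, 0], [0, 0, -10.6], 255], [[-10, 11, 0], [0, 0, -10.6], 255], [[-8.5, 10, 0], [0, 0, -10.6], 255], [[0, 0, 0], [0, 0, 0], 255], [[0, 0, 0], [0, 0, 0], 255]])

```text
time: 42.7
eef_pos: [0.5423, 0.3686, 0.1196]
orientation: [0.0, 0.738, 0.675, -0.0]
wrist_force: [-0.1, -0.1, -0.9]
finger_gap: 0.0604
finger_force: 43.8
```

```bash
python3 - <<'E'
from h import *
J=get_image("scene");I=get_image("top");s=get_state();print(s["eef_pos"],s["orientation"],s["finger_gap"])
a=cv2.resize(I[120:225,150:290],(800,600));b=cv2.resize(J[220:325,330:470],(800,600),interpolation=cv2.INTER_CUBIC)
cv2.imwrite("pics/c13.png",b)
E
```

```text
[0.54241026 0.36849964 0.1195985 ] [ 5.32696342e-05  7.38336497e-01  6.74432506e-01 -9.14992897e-05] 0.06015267086467057
```

View pics/c13.png

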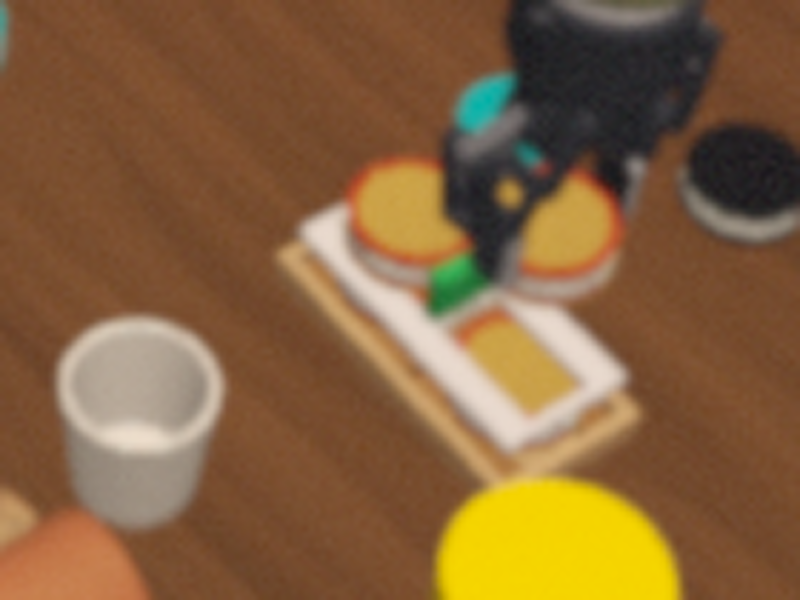

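D hangs level above the +y half of the sheet. I lower it.

Emit:
apply_moves(deltas=[[[0, 1, -30], [0, 0, 0], 255], [[0, 0, -25], [0, 0, 0], 255], [[0, 0, -10], [0, 0, 0], 255], [[0, 0, -4], [0, 0, 0], 255], [[0, 0, 0], [0, 0, 0], 255]])

```text
time: 43.42
eef_pos: [0.5424, 0.3701, 0.0514]
orientation: [0.0, 0.739, 0.674, 0.001]
wrist_force: [0.3, -1.1, -1.4]
finger_gap: 0.0601
finger_force: 43.8
```

Emit:
apply_moves(deltas=[[[0, 0, -1.5], [0, 0, 0], 255], [[0, 0, 0], [0, 0, 0], 255]])

```text
time: 43.68
eef_pos: [0.5422, 0.3701, 0.0496]
orientation: [0.0, 0.739, 0.674, 0.0]
wrist_force: [-0.2, -0.5, -0.9]
finger_gap: 0.0604
finger_force: 43.8
```

Emit:
apply_moves(deltas=[[[0, 0, -0.8], [0, 0, 0], 255], [[0, 0, 0], [0, 0, 0], 255]])

```text
time: 43.92
eef_pos: [0.5421, 0.37, 0.0485]
orientation: [0.0, 0.739, 0.674, 0.0]
wrist_force: [0.1, -0.0, -0.7]
finger_gap: 0.0605
finger_force: 44.0
```

Emit:
apply_moves(deltas=[[[0, 0, -0.8], [0, 0, 0], 255], [[0, 0, 0], [0, 0, 0], 255]])

```text
time: 44.18
eef_pos: [0.5423, 0.3701, 0.0484]
orientation: [0.0, 0.739, 0.674, 0.0]
wrist_force: [-1.8, -1.0, 4.9]
finger_gap: 0.0601
finger_force: 44.5
```

Emit:
apply_moves(deltas=[[[0, 0, 0], [0, 0, 0], 0], [[0, 0, 0], [0, 0, 0], 0], [[0, 0, 0], [0, 0, 0], 0], [[0, 0, 30], [0, 0, 0], 0], [[0, 0, 50], [0, 0, 0], 0], [[0, 0, 50], [0, 0, 0], 0]])

```text
time: 44.92
eef_pos: [0.5419, 0.3699, 0.1789]
orientation: [-0.0, 0.739, 0.674, -0.0]
wrist_force: [0.3, -0.5, 0.3]
finger_gap: 0.0855
finger_force: 0.0
```

Emit:
apply_moves(deltas=[[[-20, -55, 0], [0, 0, 0], 0], [[-20, -55, 0], [0, 0, 0], 0], [[-20, -55, 0], [0, 0, 0], 0], [[-20, -55, 0], [0, 0, 0], 0], [[-20, -55, 0], [0, 0, 0], 0], [[-20, -55, 0], [0, 0, 0], 0], [[0, 0, 0], [0, 0, 0], 0], [[0, 0, 0], [0, 0, 0], 0]])

```text
time: 45.92
eef_pos: [0.4223, 0.0402, 0.1778]
orientation: [0.0, 0.739, 0.674, 0.0]
wrist_force: [0.7, -0.5, -0.6]
finger_gap: 0.0854
finger_force: 0.0
```

```bash
python3 - <<'E'
from h import *
I=get_image("top");J=get_image("scene")
for n,K in(("scene",J),("top",I)):
    for p,a,c in tins(n,K): print(n,np.round(p*1000),a,np.round(c), np.round(back(n,c,.066)[:2]*1000))
r=lambda X,y0,y1,x0,x1:cv2.resize(X[y0:y1,x0:x1],(400,300),interpolation=cv2.INTER_CUBIC)
cv2.imwrite("pics/c14.png",np.vstack([np.hstack([r(I,150,225,150,250),r(J,220,310,350,470)]),np.hstack([r(I,130,220,360,480),r(J,140,215,210,310)])]))
E
```

```text
scene [ 591. -281.] 167 [267. 171.] [ 617. -236.]
scene [505. 266.] 359 [402. 256.] [534. 288.]
scene [577. 344.] 102 [404. 287.] [603. 362.]
scene [513. 348.] 391 [422. 276.] [542. 367.]
top [ 596. -277.] 277 [404. 176.] [ 587. -267.]
top [548. 381.] 368 [179. 187.] [540. 366.]
top [540. 299.] 358 [206. 190.] [532. 287.]
```

View pics/c14.png

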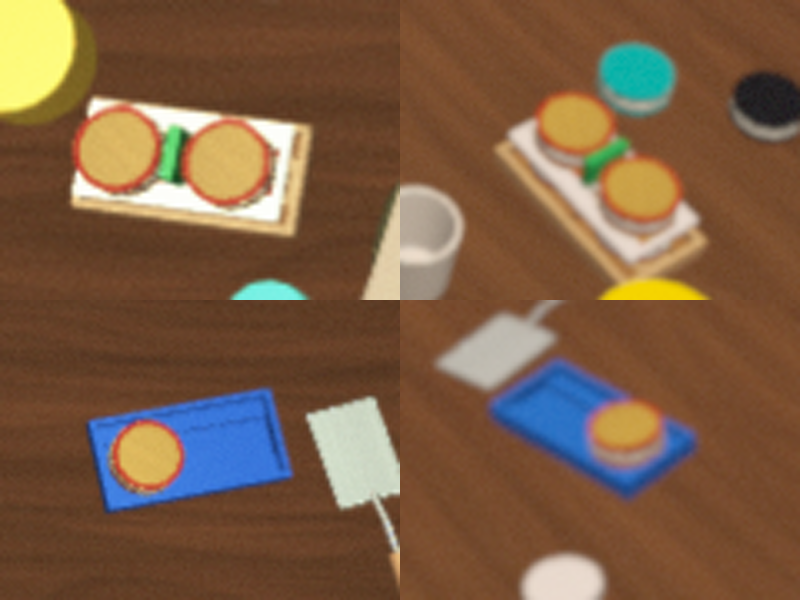

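Everything is in place: two tins on the level sheet beside its grip, and the bulged tin upright in the tub.

```bash
python3 -c "
from bench import *
print(finish_job())"
```

```text
the job is handed in; nothing more can be done
None
```

The job is handed in with the tins sorted and packed: the one bulged tin stands in the reject tub, and the four sound tins are in the tray, two in the wells and two on the separator sheet. I don't have the judge's result.

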